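Swap the pump supply over to the battery pack

ROBOT

A 7-joint arm with a two-finger parallel gripper is mounted at the origin on a cart in front of the work surface, level with it; the furniture and walls round the work are solid. World frame = base frame: x ahead of the robot, y to its left, z up, the work surface at z = 0. Lengths are in mm, angles in rad, forces in N, time in s.
With the tool pointing down it reaches from about 400 to 875 mm from the base axis. Payload 4.4 kg.
Tool frame: the origin (TCP) lies where the fingers leave the gripper's body, on its centre line; the fingertips stand 73 mm ahead of it and the grasp point (between the pads) lies 54 mm ahead of it; z points along the fingers, y is the line along which they close (so a half turn about z gives the same grasp; the last joint's range is limited). The gripper opens to 85 mm and grips with 20 to 120 N. Pads are 22 mm wide; open, the fingers measure 114 mm over their backs; the gripper's body (76 mm by 85 mm) begins 54 mm behind the grasp point. The pads swing forward as they close: fully open they stand 13 mm farther back than shut.
Start: joints at [-1.262, 0.628, 0.038, 1.517, -0.027, 0.996, -0.02], TCP at [237.936, 604.899, 303.913] pointing down, gripper open.
Joint ranges: [-3.06, 3.06], [-0.37, 2.12], [-1.25, 1.32], [0.18, 2.47], [-1.1, 4.24], [0.23, 1.98], [-2.94, 2.94]. Speed limits (rad/s): [2.57, 2.57, 3.14, 3.14, 3.14, 3.14, 3.14].

INTERFACE

Orientations are given as [roll, pitch, yaw] about the fixed x, y, z axes, in that order (R = Rz(yaw) Ry(pitch) Rx(roll)).
In Python, from cell import ctrl gives the robot as it stands.
- The arm moves only by the tool send_rows, never from a script. Its argument "rows" is a list that holds one entry, the list of rows, each a list of 6 numbers: the shift along the tool's x, y, z in cm, then the turn, a rotation vector about the tool's x, y, z in rad. In form: [[[tx, ty, tz, wx, wy, wz], ...]]. A call has 1 to 10 rows; each row is the pose to reach, as a shift and turn from the pose commanded when the call began, along the tool's axes at that moment; what a row does not reach only later rows make up. A row lasts 1/10 s, in which the tool goes at most 50 mm and 8.59 degrees, less where a joint would pass 70% of its speed; a pose out of reach is approached as far as the arm can. A call with a gripper value outside its range is refused whole. "grip" is the closure in counts, from 0 (fully open) to 255 (shut), set as the call begins (left out, the last holds). The fingers move at their own pace and stop on an object; the grip force is fixed at half the most. Time passes only in rows, so rows that repeat a pose let the fingers close. It gives the time, the measured TCP pose, the force, the opening and the grip force at its end, in the units of the state.
- ctrl.read_state(): the state, without advancing time (a new reading comes with each control period).
- ctrl.get_image(name): name is "scene" or "top" or "wrist"; returns a dict with "pixels" (384x512x3 uint8, red, green, blue), "fx", "fy", "cx", "cy" (pixels), "extrinsics" (4x4, takes a point from camera to world coordinates); the wrist camera has in their place "mount" (4x4, takes a point from camera to tool coordinates, whose origin is the TCP and whose axes are the flange's). Camera axes: x right, y up, looking along -z (the intrinsics and any distortion apply to the point x, -y, -z); pixel columns grow to the right and rows downward; lengths in mm; the calibration is good to about 2 mm. A picture is of the moment at which its call begins: read the wrist's pose just before it. There is no depth.
- ctrl.finish_job(): hands the job in; it is judged then, once.
The state is a dict: "clock": time; "qpos": joint angles; "qd": joint speeds; "tau": joint torques, N m; "eef_pos": TCP position; "tool_rot": TCP orientation; "force": force on the tool from outside, world axes, zero at the start; "torque": the same for the moment, N m; "width": finger opening in mm; "gripper_force": force on a finger pad.
Only numpy, scipy, OpenCV 4.12 (cv2) and the standard library are available. Lean on these libraries where they do the work, as an engineer would, in place of code of your own. Each camera call takes 0.05 s, during which the arm holds its last target. There are 200 camera calls.

TASK

The pump is to run from its battery. Put the changeover lever of the power dock at centre off, upright, and let it rest there a moment before you go on; with it at off, fit the battery pack: hook its tongue under the pocket's lip and rock it down until it sits flat and fully home. Only then throw the lever all the way over to the battery side, towards the pack, and leave the other things on the bench where they are.

Things in the scene. Friction and masses are not known exactly. Their poses are not given: they have to be found in the camera images.
- battery_pack: Loose grey battery block, 0.35 to 0.7 kg. Origin: underside, middle of its overall 120 mm length; z up, x from toe to heel. Body: box x -45 to +60, 46 wide (y), 58 high. A low tongue sticks out at the toe (x -45 to -60). Heel face plain and flat. Centre of mass near x +6; grip the flat sides across y, 42 mm up. It starts flat on the bench, toe roughly towards the robot.
- toe_nose (a point): Axis of the half-round nose of the pack's tongue, radius 4.5 mm, along y; in the pack's frame x -55.5, z 4.5 mm. The tongue is as wide as the pack and 9 mm high, at the bottom of the toe end.
- power_dock: Fixed white dock. Origin: its underside below the nominal middle of the pocket; x towards the pocket's heel end, y towards the switch console. Base plate x -86 to +86, y -44 to +130 mm, 3 mm thick. On it stands the pocket cradle (y -38 to +60, x -76 to +76), rim 24 mm high; the console (y +62 to +130) is 34 mm high and carries the lever.
- pocket_floor (a point): Nominal middle of the pocket floor, 6 mm up, axes as the dock's. Pocket: 18 mm deep, 121.6 long (x -60.8 to +60.8), 48.4 wide: barely larger than the pack; rim bevels: sides 4 mm, heel 2 mm. But the cradle that holds it is clamped up to 8 mm off along x, either way, anew each time, and no reading shows it: feel for the toe wall. It is firm (holds 100 N). Seated, the pack is square to the dock.
- pocket_lip (a point): Nominal inner edge of the lip's underside (it shifts with the cradle) at the toe end (-x) of the pocket: x -51.8, 11.5 mm above the floor. The lip overhangs by 9 mm, is 6.5 mm thick, top level with the rim; it bars the pack from going straight down. Tongue first, heel raised 15 to 20 degrees, slide it under the lip to the toe wall at nominal x -60.8, then lower the heel.
- changeover (a joint): Changeover lever, hinge along the dock's x axis, rad. 0 is upright (centre off); -0.5 stop: leaning away from the pocket, mains, where it starts (-0.5 to -0.42); +0.5 stop: leaning towards the pocket (dock -y), battery. No spring and no detent: friction of about 0.12 N m (2 N at the knob) holds it where it is left.
- lever_pivot (a point): Point on the lever's hinge axis, 95 mm to the dock's +y of the pocket middle, 42 mm above the bench.
- lever_knob (a point): Centre of the lever's round black knob, 24 mm in diameter, 62 mm from the hinge axis; the stem below is 9 mm thick.
- measuring_cylinder: Bystander: clear measuring cylinder on a round 88 mm foot, 203 mm high, origin under its middle. Loose.
- reagent_bottle: Bystander: white screw-cap bottle, 56 mm in diameter, 107 mm high, origin under its middle. Loose.
- beaker: Bystander: small glass beaker, 54 mm in diameter, 68 mm high, origin under its middle. Loose.
- bench_timer: Bystander: flat digital timer, 64 x 66 x 16 mm, origin under its middle. Loose.

How it is judged (in metres and radians):
On the way, in this order (a step that is already met when the one before it is completed fails the run):
1. The lever stands at centre off (within 0.15 rad) for half a second, the pack not yet in the pocket (value of joint changeover between -0.15 and 0.15 rad and (horizontal distance between battery_pack and pocket_floor above 0.03 m or z of battery_pack in the frame of pocket_floor above 0.03 m)), for 0.5 s.
2. The pack sits flat and home in the pocket, the lever still at centre off (value of joint changeover between -0.15 and 0.15 rad and horizontal distance between battery_pack and pocket_floor below 0.011 m and z of battery_pack in the frame of pocket_floor below 0.0025 m and angle between battery_pack's own z axis and vertical below 0.03 rad and angle between the x axis of battery_pack and the x axis of power_dock, either way round below 0.05 rad), for 0.2 s.
3. The lever is over on the battery side (past 0.42 rad), the pack still home (value of joint changeover above 0.42 rad and horizontal distance between battery_pack and pocket_floor below 0.011 m and z of battery_pack in the frame of pocket_floor below 0.0025 m and angle between battery_pack's own z axis and vertical below 0.03 rad and angle between the x axis of battery_pack and the x axis of power_dock, either way round below 0.05 rad), for 0.2 s.
At the end, for the whole second after the job is handed in: The pack is seated in the pocket: within 11 mm of the pocket's nominal middle, no more than 2.5 mm above the floor, tilted less than 0.03 rad, square to the dock within 0.05 rad, at rest and released; the lever stands past 0.42 rad on the battery side (all of step 3 and linear speed of battery_pack below 0.02 m/s and contact force between the fingers and battery_pack below 0.1 N); the robot touches nothing.
It fails at once if The lever goes to the battery side (past 0.25 rad) while the pack is not home (value of joint changeover above 0.25 rad and (horizontal distance between battery_pack and pocket_floor above 0.015 m or z of battery_pack in the frame of pocket_floor above 0.006 m)).
It fails at once if The pack is in the pocket while the lever leans to the mains side (below -0.25 rad) (value of joint changeover below -0.25 rad and horizontal distance between battery_pack and pocket_floor below 0.03 m and z of battery_pack in the frame of pocket_floor below 0.03 m).
It fails at once if A bystander is shifted by more than 40 mm or tipped over (distance of any of measuring_cylinder, reagent_bottle, beaker, bench_timer from where it was at the start of the episode above 0.04 m or angle between any of measuring_cylinder, reagent_bottle, beaker, bench_timer's own z axis and vertical above 0.5 rad).
It also fails if it takes over 72 s, if anything falls off the work surface, if the arm or the gripper's body presses on something with over 40 N, if the wrist force passes 120 N, or if a joint passes its speed limit or range.

## Working session

There is one attempt and no reset: what is moved stays moved. The work goes in short steps, Python scripts to look and compute and a tool call to move; the robot and the scene stay as the last step left them, time stands still between calls to the robot, and variables do not carry over. Pictures are saved under pics/ and viewed, at most 10 in all, crops included, and the job is handed in when it is done.

Besides the shell and the picture viewer there is one more tool, called after "Request:" as name(argument=value, ...), one argument or row to a line, values as JSON. send_rows: Moves the arm, as the interface text tells. Its arguments: {"type":"object","properties":{"rows":{"type":"array","items":{"type":"array","items":{"type":"array","items":{"type":"number"}}}},"grip":{"type":"number"}},"required":["rows"]}

```bash
mkdir -p pics; ls; python3 - <<'E'
from cell import ctrl
import cv2,numpy as np,pickle
s=ctrl.read_state();print(s)
d={}
for n in("scene","top"):
    d[n]=ctrl.get_image(n)
    m=d[n];print(n,m['fx'],m['fy'],m['cx'],m['cy'],np.round(m['extrinsics'],3).tolist(),[k for k in m])
pickle.dump(d,open('im0.pkl','wb'))
cv2.imwrite('pics/a.png',cv2.resize(np.vstack([d['top']['pixels']])[:,:,::-1],(800,600)))
cv2.imwrite('pics/b.png',cv2.resize(np.vstack([d['scene']['pixels']])[:,:,::-1],(800,600)))
E
```

```text
pics
{'clock': 0.0, 'qpos': array([-1.26180598,  0.62936351,  0.03847625,  1.51838691, -0.02701325,
        0.99631711, -0.01999613]), 'qd': array([-0.0012265 ,  0.00170379,  0.0019779 , -0.00057609, -0.00214961,
       -0.00052898, -0.00034282]), 'tau': array([ 4.79280498e-04, -5.63407302e+01,  1.22685716e+00, -1.93441290e+01,
        1.11176298e-02,  1.04139297e-02,  8.92335891e-06]), 'eef_pos': array([237.75301426, 604.41805903, 302.97228405]), 'tool_rot': array([-3.13963711e+00,  3.63536031e-05,  2.76677082e+00]), 'force': array([-0.6690327 , -1.32165128,  0.3918088 ]), 'torque': array([-0.00754931, -0.03051009,  0.00066464]), 'gripper_force': 0.0, 'width': 85.52662862675983}
scene 420.7533952654231 420.7533952654231 248.34030032815647 185.72618501028595 [[-0.723, 0.267, -0.637, -229.519], [-0.69, -0.254, 0.677, 1022.503], [0.019, 0.93, 0.368, 565.975], [0.0, 0.0, 0.0, 1.0]] ['pixels', 'fx', 'fy', 'cx', 'cy', 'extrinsics']
top 380.1128486827542 380.1128486827542 259.6404722796893 194.32258374332415 [[0.015, 0.999, -0.04, 520.877], [-1.0, 0.016, 0.018, 174.249], [0.018, 0.04, 0.999, 974.406], [0.0, 0.0, 0.0, 1.0]] ['pixels', 'fx', 'fy', 'cx', 'cy', 'extrinsics']
```

View pics/a.png

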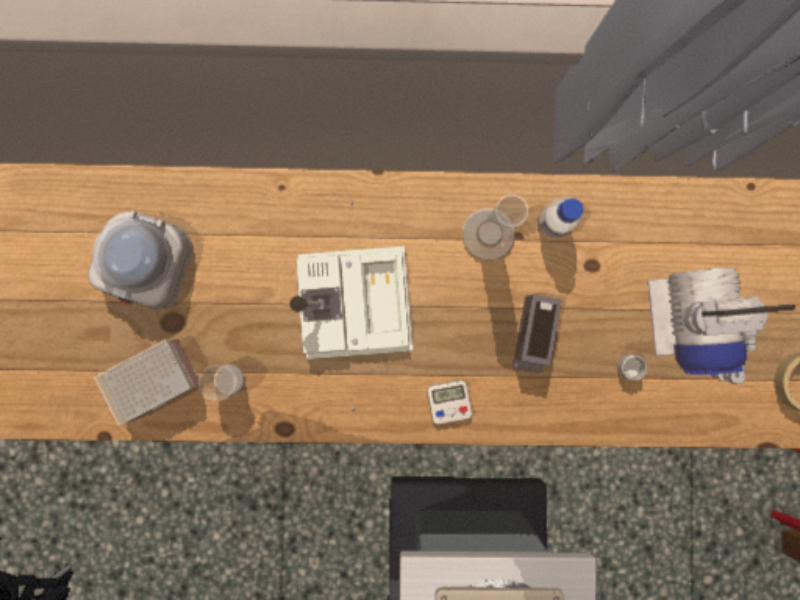

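View pics/b.png

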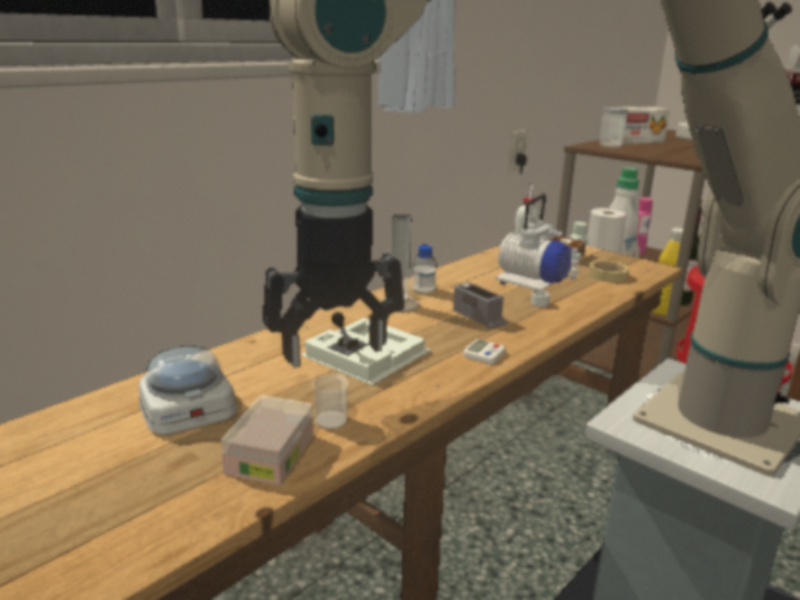

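The top view shows the dock at about (355,303) with the lever knob at (298,303) leaning left. The pack is at (538,333), the timer at (450,402), the cylinder at (490,233) and the bottle at (563,216). The scene view agrees, and the dock's toe end faces the robot.

```bash
cat > h.py <<'E'
import numpy as np,cv2,pickle
from scipy.spatial.transform import Rotation as R
from cell import ctrl
def ray(m,E,uv,z):
    d=E[:3,:3]@np.array([(uv[0]-m['cx'])/m['fx'],-(uv[1]-m['cy'])/m['fy'],-1.])
    p=E[:3,3];return p+d*(z-p[2])/d[2]
def proj(m,E,P):
    c=E[:3,:3].T@(np.array(P)-E[:3,3]);return (m['cx']+m['fx']*c[0]/-c[2],m['cy']-m['fy']*c[1]/-c[2])
def tcp(s=None):
    s=s or ctrl.read_state();T=np.eye(4);T[:3,:3]=R.from_euler('xyz',s['tool_rot']).as_matrix();T[:3,3]=s['eef_pos'];return T
def delta(target_pos,target_R,T=None):
    T=tcp() if T is None else T
    return np.round(T[:3,:3].T@(np.array(target_pos)-T[:3,3])/10,3),np.round(R.from_matrix(T[:3,:3].T@target_R).as_rotvec(),4)
E
python3 - <<'E'
from h import *
d=pickle.load(open('im0.pkl','rb'));m=d['top'];E=m['extrinsics'];im=m['pixels']
hsv=cv2.cvtColor(im,cv2.COLOR_RGB2HSV)
def comps(mask,name,z):
    mask=cv2.morphologyEx(mask.astype(np.uint8),cv2.MORPH_CLOSE,np.ones((3,3)))
    for c in cv2.findContours(mask,0,1)[0]:
        x,y,w,h=cv2.boundingRect(c)
        if cv2.contourArea(c)>80 and 170<x+w/2<375 and 120<y+h/2<275:
            b=cv2.boxPoints(cv2.minAreaRect(c));P=np.array([ray(m,E,p,z)[:2] for p in b])
            print(name,cv2.contourArea(c),(x,y,w,h),np.round(P).tolist(),'mid',np.round(P.mean(0),1),'edges',np.round([np.hypot(*(P[1]-P[0])),np.hypot(*(P[2]-P[1]))],1),'ang',np.round(np.degrees(np.arctan2(*(P[1]-P[0])[::-1])),1))
            cv2.polylines(vis,[np.intp(b*4-np.array([180,140])*4)],True,(255,0,0) if name=='dock' else (0,200,0),1)
vis=cv2.resize(im[140:260,180:375],None,fx=4,fy=4,interpolation=cv2.INTER_CUBIC).copy()
comps((hsv[...,1]<60)&(hsv[...,2]>140),'dock',3)
comps((hsv[...,1]<75)&(hsv[...,2]<125),'dark',58)
cv2.imwrite('pics/c.png',vis[:,:,::-1])
E
```

```text
dock 566.5 (274, 244, 28, 27) [[427.0, 121.0], [439.0, 59.0], [377.0, 47.0], [365.0, 109.0]] mid [401.8  84.1] edges [63.7 63. ] ang -79.0
dock 4011.0 (190, 158, 74, 72) [[638.0, 339.0], [655.0, 162.0], [485.0, 146.0], [468.0, 322.0]] mid [561.6 242.1] edges [178.6 171.3] ang -84.5
dock 389.0 (298, 133, 33, 23) [[690.0, 65.0], [735.0, 28.0], [693.0, -23.0], [648.0, 14.0]] mid [691.4  21.3] edges [58.4 66.1] ang -39.3
dock 193.0 (345, 127, 25, 22) [[722.0, -54.0], [743.0, -109.0], [692.0, -128.0], [672.0, -72.0]] mid [707.3 -90.8] edges [59.  54.1] ang -69.3
dark 970.5 (328, 189, 31, 49) [[463.0, -8.0], [577.0, -30.0], [567.0, -85.0], [453.0, -63.0]] mid [514.8 -46.1] edges [115.8  56.2] ang -10.9
dark 437.0 (187, 184, 33, 21) [[576.0, 335.0], [582.0, 259.0], [535.0, 255.0], [528.0, 330.0]] mid [555.2 294.5] edges [76.1 47.5] ang -85.2
```

View pics/c.png

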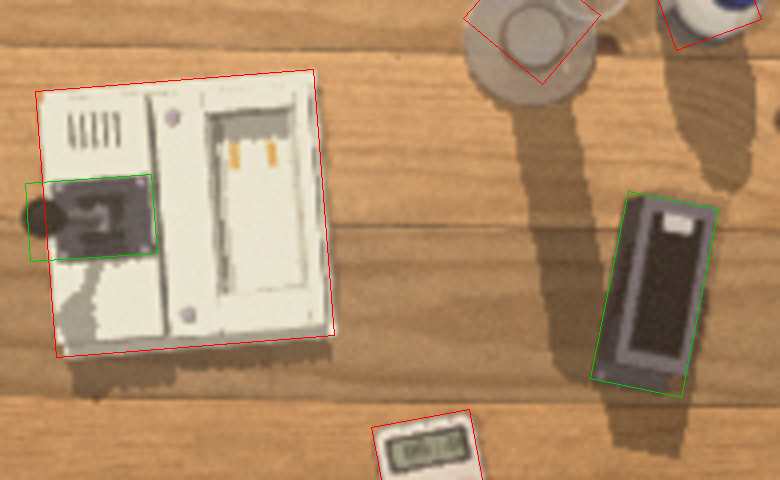

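The crop shows the dock rectangle fitted well, with the pack's toe at the crop's lower end and the knob at (42,217). I'll move above the knob next.

```bash
cat >> h.py <<'E'
def down(yaw): return R.from_euler('xyz',[np.pi,0,yaw]).as_matrix()
E
python3 - <<'E'
from h import *
d=pickle.load(open('im0.pkl','rb'));m=d['top'];E=m['extrinsics']
print(ray(m,E,(190.5,194.2),96.4))
print(delta([554,321,240],down(-3.046)))
E
```

```text
[554.11716764 317.89580761  96.4       ]
(array([-39.807, -14.793,   6.333]), array([-1.700e-03, -4.000e-04, -4.704e-01]))
```

Request:
send_rows(
  rows=[
    [[-39.8,-14.7,6.3,0,0,-0.47],[-39.8,-14.7,6.3,0,0,-0.47],[-39.8,-14.7,6.3,0,0,-0.47],[-39.8,-14.7,6.3,0,0,-0.47],[-39.8,-14.7,6.3,0,0,-0.47],[-39.8,-14.7,6.3,0,0,-0.47],[-39.8,-14.7,6.3,0,0,-0.47],[-39.8,-14.7,6.3,0,0,-0.47],[-39.8,-14.7,6.3,0,0,-0.47],[-39.8,-14.7,6.3,0,0,-0.47]],
  ],
  grip=150,
)

```text
clock: 1.1
eef_pos: [558.5, 316.0, 239.5]
tool_rot: [-3.137, 0.001, -3.055]
force: [-0.9, -0.7, -1.0]
width: 35.4
gripper_force: 0.0
```

Request:
send_rows(
  rows=[
    [[0,0,0,0,0,0],[0,0,0,0,0,0]],
  ],
)

```text
clock: 1.3
eef_pos: [553.2, 324.0, 240.8]
tool_rot: [3.14, -0.001, -3.044]
force: [0.4, 0.5, -0.1]
width: 35.1
gripper_force: 0.0
```

```bash
python3 - <<'E'
from h import *
T=tcp();m=ctrl.get_image("wrist");E=T@m['mount'];im=m['pixels']
print(T,m['mount'])
cv2.imwrite('pics/d.png',cv2.resize(im,(800,600))[:,:,::-1])
pickle.dump((T,m),open('w1.pkl','wb'))
o=np.array([566,198,0]);Rz=R.from_euler('z',.095).as_matrix()
for n,p in dict(knob=(0,122,96.4),pivot=(0,95,42),pf=(0,0,6),lip=(-51.8,0,24)).items(): print(n,np.array(proj(m,E,o+Rz@np.array(p)))*800/512)
print(ctrl.read_state()['width'])
E
```

```text
[[-9.95264108e-01 -9.72000868e-02 -1.22403557e-03  5.53197448e+02]
 [-9.72013985e-02  9.95264166e-01  1.06197592e-03  3.23971268e+02]
 [ 1.11501459e-03  1.17592448e-03 -9.99998687e-01  2.40783609e+02]
 [ 0.00000000e+00  0.00000000e+00  0.00000000e+00  1.00000000e+00]] [[-9.08614793e-04  9.56524541e-01  2.91650437e-01  7.46116478e+01]
 [ 9.99999451e-01  1.02142904e-03 -2.34553579e-04  3.35882467e-01]
 [-5.22256481e-04  2.91650064e-01 -9.56524944e-01 -7.08820581e+01]
 [ 0.00000000e+00  0.00000000e+00  0.00000000e+00  1.00000000e+00]]
knob [381.81294659 322.20769402]
pivot [332.38109232 287.87428291]
pf [177.52156577 271.26825028]
lip [152.9458997  184.00455687]
35.27680004718671
```

View pics/d.png

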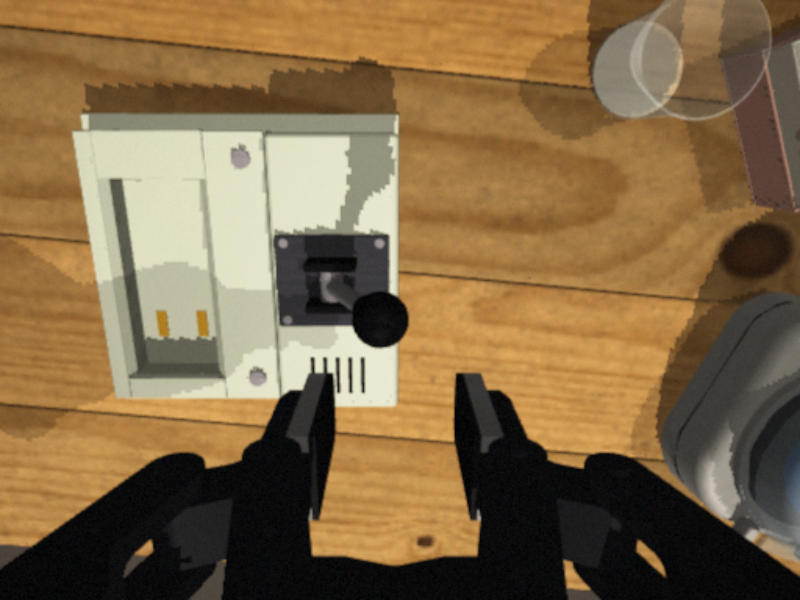

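The knob is at (381,320), 2 px from where I predicted it, so the dock pose is good. The fingers are open 35 mm and aligned with the dock.

Request:
send_rows(
  rows=[
    [[0,-0.1,2,0,0,0],[0,-0.1,4,0,0,0],[0,-0.1,5,0,0,0],[0,-0.1,5,0,0,0],[0,-0.1,5,0,0,0]],
  ],
)

```text
clock: 1.85
eef_pos: [554.4, 322.3, 191.4]
tool_rot: [3.141, 0.001, -3.045]
force: [0.5, -0.1, 0.1]
width: 35.4
gripper_force: 0.0
```

```bash
cat >> h.py <<'E'
O=np.array([566,198,0]);RD=R.from_euler('z',.095).as_matrix()
def dock(): 
    T=tcp();s=ctrl.read_state();return np.round(RD.T@(T[:3,3]-O),1),np.round(np.array(s['tool_rot']),4),np.round(RD.T@s['force'],1),round(s['width'],1),s['clock']
E
python3 -c "
from h import *;print(dock())"
```

```text
(array([  0.3, 124.8, 191.4]), array([ 3.1410e+00,  5.0000e-04, -3.0453e+00]), array([ 0.4, -0.2,  0.1]), 35.4, 1.85)
```

Request:
send_rows(
  rows=[
    [[0,-0.25,1.5,0,0,0],[0,-0.25,3,0,0,0],[0,-0.25,4.5,0,0,0],[0,-0.25,4.8,0,0,0],[0,-0.25,4.8,0,0,0]],
  ],
)

```text
clock: 2.35
eef_pos: [554.4, 318.2, 142.0]
tool_rot: [-3.14, -0.002, -3.047]
force: [0.3, -1.4, -0.5]
width: 35.4
gripper_force: 0.5
```

```bash
python3 -c "
from h import *;print(dock())"
```

```text
(array([-1.000e-01,  1.208e+02,  1.420e+02]), array([-3.1402e+00, -1.8000e-03, -3.0467e+00]), array([ 0.1, -1.4, -0.5]), 35.4, 2.35)
```

Request:
send_rows(
  rows=[
    [[0,-0.5,0,0,0,0],[0,-1.0,-0.1,0,0,0],[0,-1.5,-0.2,0,0,0],[0,-2.0,-0.3,0,0,0],[0,-2.5,-0.4,0,0,0],[0,-2.8,-0.4,0,0,0],[0,-3.0,-0.4,0,0,0],[0,-3.1,-0.4,0,0,0],[0,-3.1,-0.4,0,0,0],[0,-3.1,-0.4,0,0,0]],
  ],
)

```text
clock: 3.35
eef_pos: [557.7, 287.3, 146.5]
tool_rot: [-3.14, -0.001, -3.047]
force: [-0.0, 0.9, 0.3]
width: 35.4
gripper_force: 0.4
```

```bash
python3 - <<'E'
from h import *
print(dock())
T=tcp();m=ctrl.get_image("wrist");E=T@m['mount'];im=m['pixels']
t=ctrl.get_image("top");s=ctrl.get_image("scene")
cv2.imwrite('pics/e.png',np.hstack([im,cv2.resize(s['pixels'][180:260,170:290],(256,384))])[:,:,::-1])
print([proj(m,E,O+RD@np.array([0,95+62*np.sin(-a),42+62*np.cos(a)])) for a in(-.15,0,.15)])
E
```

```text
(array([  0.2,  89.7, 146.5]), array([-3.1404e+00, -8.0000e-04, -3.0467e+00]), array([0. , 0.9, 0.3]), 35.4, 3.35)
[(np.float64(289.37449852228593), np.float64(291.0248855575007)), (np.float64(265.23753498205286), np.float64(292.0758796994687)), (np.float64(240.97224889733945), np.float64(291.04969033445366))]
```

View pics/e.png

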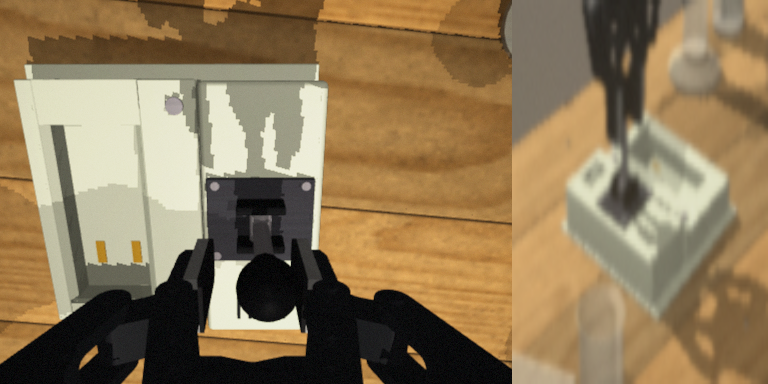

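The knob is at (267,288) against (265,292) predicted for upright, so the lever is at centre off. Next I retract and work out the move above the pack and the pocket's edges.

Request:
send_rows(
  rows=[
    [[0,0.3,-0.5,0,0,0],[0,0.4,-2,0,0,0],[0,0.5,-5,0,0,0],[0,0.5,-9.5,0,0,0],[0,0.5,-9.5,0,0,0],[0,0.5,-9.5,0,0,0]],
  ],
)

```text
clock: 4.1
eef_pos: [557.9, 293.5, 244.4]
tool_rot: [3.14, 0.004, -3.046]
force: [-0.4, -1.2, -0.8]
width: 34.9
gripper_force: 0.0
```

```bash
python3 - <<'E'
from h import *
d=pickle.load(open('im0.pkl','rb'));m=d['top'];E=m['extrinsics']
P=[ray(m,E,np.array(p)/4+np.array([180,140]),58) for p in((717,210),(650,196),(615,362),(688,374))]
print(np.round(P,1).tolist(),np.mean(P,0))
c=np.mean(P,0);ax=P[0]+P[1]-P[2]-P[3];a=np.arctan2(ax[1],ax[0]);print('yaw',a)
print(dock(),delta([c[0],c[1],240],down(np.pi+a)))
T,w=pickle.load(open('w1.pkl','rb'));Ew=T@w['mount'];g=cv2.cvtColor(w['pixels'],cv2.COLOR_RGB2GRAY).astype(int)
for cs in (90,105,120): print(cs,g[108:122,cs-4:cs+4].mean(1).round().tolist(),g[228:252,cs-4:cs+4].mean(1).round().tolist())
for uv in((105,115),(105,241)):print(uv,RD.T@(ray(w,Ew,uv,24)-O))
for r in(180,200):print(r,g[r,55:150].tolist())
E
```

```text
[[566.2, -83.7, 58.0], [574.0, -42.8, 58.0], [473.4, -22.3, 58.0], [466.8, -66.5, 58.0]] [520.08838126 -53.82184554  58.        ]
yaw -0.18635814605379597
(array([  1. ,  95.8, 244.4]), array([ 3.1402,  0.0036, -3.0463]), array([-0.5, -1.2, -0.8]), 34.9, 4.1) (array([  7.071, -34.211,   0.365]), array([0.0019, 0.0033, 0.2817]))
90 [218.0, 218.0, 218.0, 218.0, 218.0, 215.0, 206.0, 200.0, 211.0, 218.0, 218.0, 219.0, 219.0, 219.0] [77.0, 78.0, 78.0, 81.0, 84.0, 86.0, 87.0, 91.0, 92.0, 86.0, 82.0, 88.0, 95.0, 94.0, 150.0, 184.0, 184.0, 185.0, 185.0, 185.0, 186.0, 186.0, 186.0, 186.0]
105 [218.0, 218.0, 218.0, 219.0, 219.0, 217.0, 218.0, 219.0, 219.0, 219.0, 220.0, 220.0, 221.0, 220.0] [96.0, 96.0, 96.0, 94.0, 82.0, 74.0, 73.0, 74.0, 74.0, 74.0, 76.0, 86.0, 94.0, 110.0, 158.0, 185.0, 185.0, 186.0, 186.0, 187.0, 187.0, 187.0, 188.0, 188.0]
120 [220.0, 221.0, 221.0, 221.0, 221.0, 220.0, 206.0, 208.0, 221.0, 221.0, 221.0, 221.0, 221.0, 220.0] [97.0, 97.0, 97.0, 98.0, 87.0, 74.0, 75.0, 75.0, 74.0, 75.0, 78.0, 87.0, 93.0, 108.0, 159.0, 186.0, 187.0, 188.0, 188.0, 188.0, 189.0, 193.0, 201.0, 21
[... 351 characters left out ...]
7, 188, 185, 186, 186, 188, 187, 189, 187, 186, 187, 188, 186, 189, 187, 186, 188, 188, 187, 187, 190, 188, 187, 187, 190, 188, 189, 187, 191, 190, 178, 148, 148, 149, 171, 192, 195, 217, 225, 223, 223, 223, 225, 224, 224, 225]
200 [120, 120, 126, 123, 129, 126, 133, 133, 135, 135, 158, 184, 184, 186, 186, 186, 186, 188, 187, 182, 165, 152, 157, 158, 154, 158, 158, 131, 71, 77, 74, 71, 69, 74, 81, 135, 187, 189, 186, 187, 185, 187, 187, 186, 176, 143, 131, 129, 133, 131, 121, 145, 190, 187, 187, 189, 187, 185, 188, 188, 187, 189, 187, 188, 187, 190, 191, 189, 188, 189, 171, 126, 128, 129, 131, 132, 132, 161, 191, 188, 188, 178, 148, 147, 147, 169, 194, 192, 189, 191, 190, 190, 192, 191, 193]
```

```bash
python3 - <<'E'
from h import *
T,w=pickle.load(open('w1.pkl','rb'));Ew=T@w['mount']
for r,l,rr in((180,71.,138.7),(200,74.2,141)):
  for uv,z in(((l,r),24),((rr,r),24),((l+8.3,r),20)):print(uv,(RD.T@(ray(w,Ew,uv,z)-O)).round(1))
E
```

```text
(71.0, 180) [  1.3 -30.2  24. ]
(138.7, 180) [ 1.3 28.6 24. ]
(79.3, 180) [  2.4 -25.1  20. ]
(74.2, 200) [ 19.6 -30.2  24. ]
(141, 200) [19.6 28.9 24. ]
(82.5, 200) [ 20.9 -24.9  20. ]
```

Request:
send_rows(
  rows=[
    [[7.0,-34.2,0.3,0,0,0.28],[7.0,-34.2,0.3,0,0,0.28],[7.0,-34.2,0.3,0,0,0.28],[7.0,-34.2,0.3,0,0,0.28],[7.0,-34.2,0.3,0,0,0.28],[7.0,-34.2,0.3,0,0,0.28],[7.0,-34.2,0.3,0,0,0.28],[7.0,-34.2,0.3,0,0,0.28],[7.0,-34.2,0.3,0,0,0.28],[7.0,-34.2,0.3,0,0,0.28]],
  ],
  grip=0,
)

```text
clock: 5.1
eef_pos: [519.9, -52.8, 238.5]
tool_rot: [3.141, -0.001, 2.958]
force: [-0.6, 0.5, -0.1]
width: 85.6
gripper_force: 0.0
```

Request:
send_rows(
  rows=[
    [[0,0,0,0,0,0],[0,0,0,0,0,0],[0,0,0,0,0,0]],
  ],
)

```text
clock: 5.4
eef_pos: [520.2, -53.0, 238.8]
tool_rot: [3.141, -0.0, 2.959]
force: [-0.7, 0.3, 0.1]
width: 85.0
gripper_force: 0.0
```

```bash
python3 - <<'E'
from h import *
T=tcp();print(T[:3,3],ctrl.read_state()['tool_rot'],ctrl.read_state()['width']);m=ctrl.get_image("wrist");E=T@m['mount'];im=m['pixels']
pickle.dump((T,m),open('w2.pkl','wb'))
cv2.imwrite('pics/f.png',cv2.resize(im,(800,600))[:,:,::-1])
E
```

```text
[520.18677621 -53.0129147  238.84118326] [ 3.14142604e+00 -1.79482434e-04  2.95874263e+00] 84.95529824153427
```

View pics/f.png

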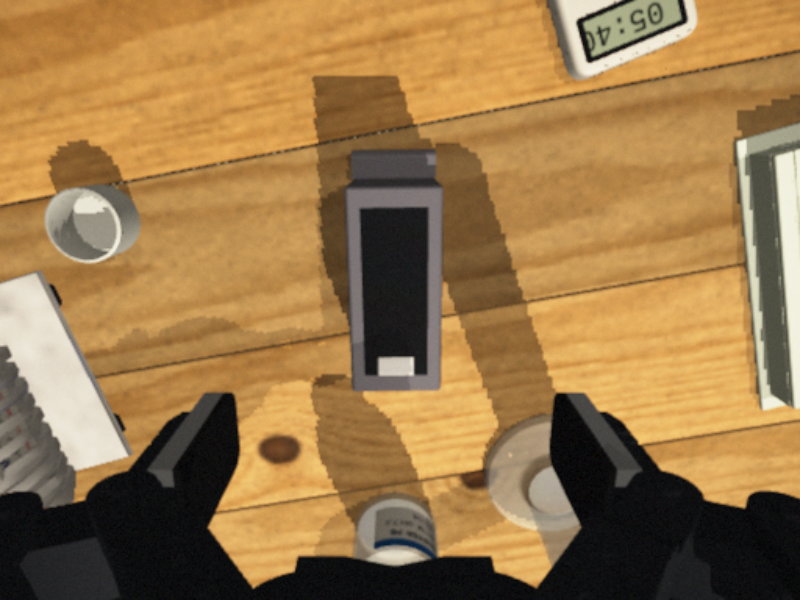

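The pack's top face has corners near (347,185), (441,185), (440,389) and (354,389), with the tongue above it at rows 150–180. The bottle and cylinder are at the lower edge, behind the heel.

```bash
python3 - <<'E'
from h import *
T,m=pickle.load(open('w2.pkl','rb'));E=T@m['mount']
P=[ray(m,E,np.array(p)*.64,58) for p in((347,185),(441,185),(440,389),(354,389))]
P=np.array(P);print(P.round(1).tolist())
ax=P[2]+P[3]-P[0]-P[1];a=np.arctan2(ax[1],ax[0]);toe=(P[0]+P[1])/2;heel=(P[2]+P[3])/2;print(a,np.linalg.norm(heel-toe),np.linalg.norm(P[0]-P[1]))
u=np.array([np.cos(a),np.sin(a),0]);mid=(toe+heel)/2; org=mid-7.5*u; print('org',org)
g=org; 
print(delta([*(org+6*u)[:2],96],down(np.pi+a)))
E
```

```text
[[463.6, -64.2, 58.0], [471.5, -21.5, 58.0], [574.1, -38.4, 58.0], [565.9, -82.2, 58.0]]
-0.16872793281706494 103.90914396187536 43.47246798473824
org [511.39130758 -50.31709564  58.        ]
(array([ 0.318,  0.141, 14.286]), array([ 0.0001, -0.0001, -0.0146]))
```

Request:
send_rows(
  rows=[
    [[0.3,0.1,4,0,0,-0.015],[0.3,0.1,8,0,0,-0.015],[0.3,0.1,12,0,0,-0.015],[0.3,0.1,14.2,0,0,-0.015],[0.3,0.1,14.2,0,0,-0.015],[0.3,0.1,14.2,0,0,-0.015]],
  ],
)

```text
clock: 6.05
eef_pos: [517.5, -52.3, 97.1]
tool_rot: [3.142, -0.0, 2.972]
force: [-0.2, 0.6, 0.5]
width: 85.5
gripper_force: 0.0
```

Request:
send_rows(
  rows=[
    [[0,0,0,0,0,0],[0,0,0,0,0,0],[0,0,0,0,0,0],[0,0,0,0,0,0],[0,0,0,0,0,0],[0,0,0,0,0,0],[0,0,0,0,0,0],[0,0,0,0,0,0]],
  ],
  grip=200,
)

```text
clock: 6.85
eef_pos: [518.1, -52.5, 98.3]
tool_rot: [3.141, 0.002, 2.972]
force: [-0.0, 0.2, 6.6]
width: 44.9
gripper_force: 62.6
```

```bash
python3 -c "
from h import *
T=tcp();print(T[:3,3],dock());m=ctrl.get_image('wrist')
"
```

```text
[518.09975694 -52.5209667   98.31503696] (array([ -71.4, -244.8,   98.3]), array([3.1413e+00, 2.4000e-03, 2.9717e+00]), array([-0. ,  0.2,  6.6]), 44.9, 6.85)
```

Request:
send_rows(
  rows=[
    [[0,0,-1,0,0,0],[0,0,-3,0,0,0],[0,0,-6,0,0,0],[0,0,-9,0,0,0],[0,0,-10,0,0,0],[0,0,-10,0,0,0],[0,0,-10,0,0,0],[0,0,-10,0,0,0]],
  ],
)

```text
clock: 7.7
eef_pos: [516.3, -52.5, 195.5]
tool_rot: [-3.141, -0.003, 2.972]
force: [-1.1, -0.5, -4.7]
width: 45.0
gripper_force: 62.6
```

```bash
cat >> h.py <<'E'
TP=np.array([62.5,0,93.8])
def target(nose,th,yaw=0):
    Rp=RD@R.from_euler('z',yaw).as_matrix()@R.from_euler('y',-th).as_matrix()
    return O+RD@np.array(nose)+Rp@TP, Rp@down(np.pi)
def nose():
    T=tcp();Rp=RD.T@T[:3,:3]@down(np.pi).T
    s=ctrl.read_state()
    return dict(nose=np.round(RD.T@(T[:3,3]-O)-Rp@TP,2),rv=np.round(R.from_matrix(Rp).as_rotvec(),4),F=np.round(RD.T@s['force'],1),M=np.round(RD.T@s['torque'],2),g=(round(s['width'],1),round(float(s['gripper_force']),1)),t=s['clock'])
E
python3 -c "
from h import *
print(nose(),delta(*target([-46,-.7,70],.27)))
"
```

```text
{'nose': array([-133.85, -228.25,  101.88]), 'rv': array([ 1.000e-04,  3.100e-03, -2.649e-01]), 'F': array([-1.1, -0.4, -4.7]), 'M': array([-0.  , -0.07,  0.02]), 'g': (45.0, 62.6), 't': 7.7} (array([ 0.353, 25.181,  1.833]), array([-0.0357, -0.2716, -0.2633]))
```

Request:
send_rows(
  rows=[
    [[0.35,25.2,1.8,-0.036,-0.272,-0.263],[0.35,25.2,1.8,-0.036,-0.272,-0.263],[0.35,25.2,1.8,-0.036,-0.272,-0.263],[0.35,25.2,1.8,-0.036,-0.272,-0.263],[0.35,25.2,1.8,-0.036,-0.272,-0.263],[0.35,25.2,1.8,-0.036,-0.272,-0.263],[0.35,25.2,1.8,-0.036,-0.272,-0.263],[0.35,25.2,1.8,-0.036,-0.272,-0.263],[0.35,25.2,1.8,-0.036,-0.272,-0.263],[0.35,25.2,1.8,-0.036,-0.272,-0.263]],
  ],
)

```text
clock: 8.7
eef_pos: [555.9, 194.0, 177.9]
tool_rot: [-3.139, 0.271, -3.049]
force: [0.2, 0.1, -4.5]
width: 45.9
gripper_force: 64.2
```

```bash
python3 -c "
from h import *
print(nose(),delta(*target([-46,-.7,70],.27)))
T=tcp();m=ctrl.get_image('wrist');pickle.dump((T,m),open('w3.pkl','wb'));E=T@m['mount']
v=cv2.resize(m['pixels'],(800,600)).copy()
for x in(-54,):
  for y in(-24.9,23.5):
    p=np.array(proj(m,E,O+RD@np.array([x,y,24])))/.64;print('lip',p);cv2.circle(v,tuple(int(a) for a in p),3,(255,0,0),-1)
p=np.array(proj(m,E,O+RD@np.array([0,95,104])))/.64;print('knob',p);cv2.circle(v,tuple(int(a) for a in p),3,(255,0,0),-1)
cv2.imwrite('pics/g.png',v[:,:,::-1])
"
```

```text
{'nose': array([-45.53,  -3.15,  70.8 ]), 'rv': array([-0.0029, -0.271 , -0.0024]), 'F': array([ 0.2,  0.1, -4.5]), 'M': array([-0.01,  0.48, -0.01]), 'g': (45.9, 64.2), 't': 8.7} (array([0.058, 0.228, 0.07 ]), array([-0.0031,  0.001 , -0.002 ]))
lip [333.87848696 112.16944348]
lip [465.7404585  111.73187791]
knob [726.49089004 365.56252631]
```

View pics/g.png

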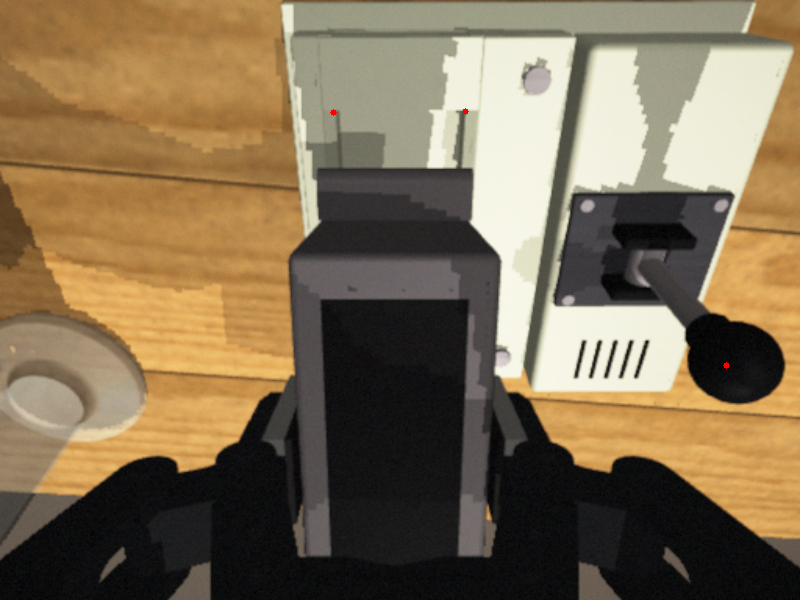

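The tongue's front edge spans columns 319–472 at row 170. The pocket's lip edge and walls fall at the predicted dots, and the knob is upright at (736,360).

```bash
python3 -c "
from h import *
T,m=pickle.load(open('w3.pkl','rb'));E=T@m['mount']
Rp=T[:3,:3]@down(np.pi).T
for x,y,z in((-57.5,-23,8.5),(-57.5,23,8.5),(-45,-23,58),(-45,23,58),(-45,0,9)):
  p=T[:3,3]+Rp@(np.array([x,y,z])-np.array([7,0,98.3]));print(np.array(proj(m,E,p))/.64)
g=cv2.cvtColor(m['pixels'],cv2.COLOR_RGB2GRAY)
for r in (76,90,100):print(r,g[r,195:310].tolist())
E2=E
for u in (195,215,296,300):print(u,(RD.T@(ray(m,E,(u,90),24)-O)).round(1),(RD.T@(ray(m,E,(u,90),20)-O)).round(1))
"
```

```text
[314.3025336  172.34153429]
[471.07650636 172.17463513]
[283.62691501 247.72222364]
[501.04264732 247.4921748 ]
[392.75651671 215.21764016]
76 [158, 154, 155, 155, 158, 159, 158, 158, 155, 157, 158, 145, 139, 147, 143, 147, 149, 147, 145, 137, 111, 97, 127, 158, 158, 158, 157, 157, 157, 156, 157, 158, 157, 161, 158, 156, 155, 156, 159, 157, 158, 155, 158, 155, 156, 157, 156, 160, 159, 157, 157, 155, 157, 157, 160, 159, 160, 159, 159, 158, 157, 157, 161, 160, 155, 159, 162, 159, 157, 158, 160, 159, 159, 158, 159, 158, 159, 159, 157, 160, 161, 155, 205, 240, 241, 241, 242, 241, 241, 233, 214, 215, 215, 215, 215, 215, 215, 218, 185, 101, 84, 81, 133, 184, 184, 184, 183, 184, 184, 186, 196, 223, 240, 242, 242]
90 [203, 134, 144, 157, 157, 157, 158, 161, 159, 159, 154, 156, 146, 137, 150, 147, 148, 135, 125, 123, 111, 85, 83, 97, 112, 113, 111, 110, 114, 113, 114, 110, 110, 110, 113, 110, 114, 113, 113, 111, 110, 113, 115, 111, 111, 110, 111, 110, 111, 110, 109, 132, 161, 159, 158, 157, 159, 158, 158, 157, 162, 159, 159, 157, 157, 158, 160, 160, 156, 157, 159, 161, 157, 157, 158, 163, 157
[... 240 characters left out ...]
112, 114, 110, 111, 102, 102, 100, 101, 101, 102, 104, 100, 97, 78, 88, 107, 111, 115, 113, 113, 117, 113, 113, 114, 109, 114, 111, 111, 109, 111, 112, 110, 112, 113, 111, 114, 110, 112, 109, 112, 113, 135, 159, 158, 158, 158, 158, 159, 157, 159, 160, 158, 157, 157, 159, 158, 158, 158, 159, 159, 160, 159, 157, 159, 159, 161, 159, 159, 160, 159, 207, 242, 242, 241, 242, 242, 242, 242, 242, 241, 233, 220, 220, 218, 218, 188, 115, 111, 107, 97, 81, 101, 156, 186, 186, 186, 186, 186, 187, 192, 222, 240, 243, 241, 242, 242]
195 [-43.6 -36.6  24. ] [-42.5 -37.3  20. ]
215 [-43.6 -24.8  24. ] [-42.5 -25.2  20. ]
296 [-43.4  23.   24. ] [-42.3  23.5  20. ]
300 [-43.4  25.4  24. ] [-42.3  25.9  20. ]
```

```bash
python3 -c "
from h import *
print(nose())
for z in (40,20,13):print(delta(*target([-45.5,-1.5,z],.27)))
"
```

```text
{'nose': array([-45.16,  -2.98,  71.13]), 'rv': array([-0.0023, -0.2718, -0.0027]), 'F': array([ 0.6,  0.4, -3.7]), 'M': array([-0.04,  0.56, -0.03]), 'g': (45.0, 64.2), 't': 8.75}
(array([0.852, 0.144, 3.   ]), array([-0.0026,  0.0018, -0.0023]))
(array([1.389, 0.147, 4.927]), array([-0.0026,  0.0018, -0.0023]))
(array([1.577, 0.149, 5.601]), array([-0.0026,  0.0018, -0.0023]))
```

Request:
send_rows(
  rows=[
    [[0.3,0.15,1,-0.002,0.001,-0.002],[0.6,0.15,2,-0.002,0.001,-0.002],[0.85,0.15,3,-0.002,0.001,-0.002],[1.1,0.15,3.9,-0.002,0.001,-0.002],[1.3,0.15,4.6,-0.002,0.001,-0.002],[1.39,0.15,4.9,-0.002,0.001,-0.002],[1.39,0.15,4.9,-0.002,0.001,-0.002],[1.39,0.15,4.9,-0.002,0.001,-0.002]],
  ],
)

```text
clock: 9.55
eef_pos: [556.1, 197.1, 127.5]
tool_rot: [3.141, 0.272, -3.045]
force: [-0.4, -0.7, -5.2]
width: 45.2
gripper_force: 64.3
```

```bash
python3 -c "
from h import *
print(nose())
for z in (14,11,9):print(delta(*target([-45.5,-1.5,z],.27)))
"
```

```text
{'nose': array([-45.02,   0.06,  20.38]), 'rv': array([ 0.0008, -0.2717,  0.0014]), 'F': array([-0.5, -0.7, -5.2]), 'M': array([-0.2 ,  0.53,  0.01]), 'g': (45.2, 64.3), 't': 9.55}
(array([ 0.202, -0.155,  0.612]), array([0.001 , 0.0017, 0.0013]))
(array([ 0.282, -0.155,  0.901]), array([0.001 , 0.0017, 0.0013]))
(array([ 0.336, -0.156,  1.094]), array([0.001 , 0.0017, 0.0013]))
```

Request:
send_rows(
  rows=[
    [[0,0,0,0,0,0],[0,0,0,0,0,0],[0,0,0,0,0,0]],
  ],
)

```text
clock: 9.85
eef_pos: [556.2, 197.2, 128.0]
tool_rot: [3.142, 0.272, -3.045]
force: [0.4, -2.0, -4.5]
width: 45.1
gripper_force: 64.3
```

```bash
python3 -c "
from h import *
for i in range(5):
  n=nose();print(n['nose'],n['rv'],n['F'],n['M']);ctrl.get_image('top')
"
```

```text
[-44.78   0.12  20.86] [ 0.0003 -0.2725  0.0017] [ 0.2 -2.1 -4.5] [-0.54  0.65  0.03]
[-44.77   0.06  20.86] [ 2.000e-04 -2.725e-01  1.700e-03] [-0.3 -2.2 -4.8] [-0.59  0.62  0.02]
[-44.75   0.12  20.86] [ 0.0003 -0.2725  0.0017] [-0.3 -1.6 -4. ] [-0.6   0.64  0.01]
[-44.78   0.09  20.83] [ 0.0003 -0.2724  0.0017] [-0.3 -1.8 -5.3] [-0.64  0.57 -0.04]
[-44.78   0.14  20.81] [ 0.0003 -0.2724  0.0017] [-0.2 -3.  -4.1] [-0.69  0.67 -0.02]
```

Request:
send_rows(
  rows=[
    [[0,-0.1,0,0,0,0],[0,-0.17,0,0,0,0],[0,-0.17,0,0,0,0],[0.1,-0.17,0.3,0,0,0],[0.17,-0.17,0.6,0,0,0],[0.17,-0.17,0.6,0,0,0],[0.17,-0.17,0.6,0,0,0]],
  ],
)

```text
clock: 10.8
eef_pos: [556.3, 196.7, 121.7]
tool_rot: [3.14, 0.273, -3.044]
force: [0.3, 0.1, -4.4]
width: 45.0
gripper_force: 64.4
```

```bash
python3 -c "
from h import *
for i in range(3):
  n=nose();print(n);ctrl.get_image('top')
"
```

```text
{'nose': array([-44.69,  -0.27,  14.53]), 'rv': array([ 0.0024, -0.2726,  0.0025]), 'F': array([ 0.4,  0.1, -4.4]), 'M': array([0.03, 0.53, 0.06]), 'g': (45.0, 64.4), 't': 10.8}
{'nose': array([-44.66,  -0.36,  14.6 ]), 'rv': array([ 0.0022, -0.2727,  0.0024]), 'F': array([ 0.5,  0.1, -4.5]), 'M': array([0.02, 0.53, 0.  ]), 'g': (45.3, 64.4), 't': 10.85}
{'nose': array([-44.63,  -0.45,  14.66]), 'rv': array([ 0.0021, -0.2728,  0.0022]), 'F': array([-0.3, -0.1, -3.6]), 'M': array([-0.02,  0.55, -0.07]), 'g': (45.1, 64.4), 't': 10.9}
```

Request:
send_rows(
  rows=[
    [[0.03,0,0.1,0,0,0],[0.05,0,0.2,0,0,0],[0.08,0,0.3,0,0,0],[0.1,0,0.37,0,0,0],[0.12,0,0.43,0,0,0],[0.12,0,0.43,0,0,0],[0.12,0,0.43,0,0,0]],
  ],
)

```text
clock: 11.65
eef_pos: [556.4, 196.2, 117.4]
tool_rot: [3.14, 0.273, -3.045]
force: [-0.2, -1.1, -1.4]
width: 45.7
gripper_force: 64.9
```

```bash
python3 -c "
from h import *
for i in range(2):
  n=nose();print(n);ctrl.get_image('top')
"
```

```text
{'nose': array([-44.64,  -0.85,  10.27]), 'rv': array([ 0.0015, -0.2728,  0.002 ]), 'F': array([-0.3, -1.1, -1.4]), 'M': array([-0.09,  0.62, -0.  ]), 'g': (45.7, 64.9), 't': 11.65}
{'nose': array([-44.62,  -0.86,  10.27]), 'rv': array([ 0.0015, -0.2729,  0.002 ]), 'F': array([-0.5,  0.1, -1.6]), 'M': array([-0.11,  0.59,  0.06]), 'g': (45.5, 64.9), 't': 11.7}
```

Request:
send_rows(
  rows=[
    [[-0.01,0,-0.03,0,0,0],[0.18,0,-0.08,0,0,0],[0.37,0,-0.14,0,0,0],[0.56,0,-0.19,0,0,0],[0.76,0,-0.24,0,0,0],[0.95,0,-0.3,0,0,0],[1.05,0,-0.325,0,0,0],[1.05,0,-0.325,0,0,0]],
  ],
)

```text
clock: 12.55
eef_pos: [545.1, 195.1, 117.5]
tool_rot: [3.14, 0.272, -3.044]
force: [0.4, -0.3, -2.4]
width: 45.2
gripper_force: 64.5
```

```bash
python3 -c "
from h import *
for i in range(2):
  n=nose();print(n);ctrl.get_image('top')
"
```

```text
{'nose': array([-56.06,  -0.84,  10.36]), 'rv': array([ 0.0015, -0.2722,  0.0022]), 'F': array([ 0.4, -0.4, -2.4]), 'M': array([-0.  ,  0.66, -0.03]), 'g': (45.2, 64.5), 't': 12.55}
{'nose': array([-56.03,  -0.82,  10.35]), 'rv': array([ 0.0015, -0.2721,  0.0021]), 'F': array([-0.4,  0.5, -2.2]), 'M': array([0.01, 0.64, 0.02]), 'g': (45.1, 64.5), 't': 12.6}
```

Request:
send_rows(
  rows=[
    [[0.1,0,-0.03,0,0,0],[0.2,0,-0.055,0,0,0],[0.3,0,-0.085,0,0,0],[0.39,0,-0.11,0,0,0],[0.39,0,-0.11,0,0,0]],
  ],
)

```text
clock: 13.15
eef_pos: [541.2, 194.7, 117.5]
tool_rot: [3.14, 0.272, -3.045]
force: [-0.6, 0.4, -3.6]
width: 44.9
gripper_force: 64.5
```

```bash
python3 -c "
from h import *
for i in range(2):
  n=nose();print(n);ctrl.get_image('top')
"
```

```text
{'nose': array([-59.99,  -0.88,  10.39]), 'rv': array([ 0.0015, -0.2723,  0.0022]), 'F': array([-0.6,  0.4, -3.6]), 'M': array([-0.02,  0.62, -0.04]), 'g': (44.9, 64.5), 't': 13.15}
{'nose': array([-59.98,  -0.87,  10.36]), 'rv': array([ 0.0015, -0.2723,  0.0021]), 'F': array([-0.7, -0.9, -3.6]), 'M': array([-0.05,  0.57, -0.03]), 'g': (44.7, 64.5), 't': 13.2}
```

Request:
send_rows(
  rows=[
    [[0.1,0,-0.03,0,0,0],[0.2,0,-0.055,0,0,0],[0.3,0,-0.085,0,0,0],[0.3,0,-0.085,0,0,0]],
  ],
)

```text
clock: 13.65
eef_pos: [539.9, 194.6, 118.1]
tool_rot: [3.14, 0.275, -3.045]
force: [5.0, 0.8, -6.8]
width: 45.3
gripper_force: 63.9
```

```bash
python3 -c "
from h import *
for i in range(2):
  n=nose();print(n);ctrl.get_image('top')
"
```

```text
{'nose': array([-61.  ,  -0.84,  10.83]), 'rv': array([ 0.0017, -0.2752,  0.0016]), 'F': array([ 5.1,  0.3, -6.8]), 'M': array([ 0.06, -0.78, -0.09]), 'g': (45.3, 63.9), 't': 13.65}
{'nose': array([-60.98,  -0.82,  10.82]), 'rv': array([ 0.0017, -0.2752,  0.0016]), 'F': array([ 5.5, -0.5, -7.2]), 'M': array([-0.01, -0.84, -0.01]), 'g': (44.9, 63.9), 't': 13.7}
```

```bash
python3 -c "
from h import *
p,r=target([-62.9,-.85,10.4],.272,.002);T=np.eye(4);T[:3,:3]=r;T[:3,3]=p
for th in(.272,.24,.2,.16,.12,.08,.04,.0):print(th,*delta(*target([-61.6,-.85,10.4],th,.001),T))
"
```

```text
0.272 [-0.125 -0.004  0.035] [0.0003 0.     0.001 ]
0.24 [-0.422 -0.004  0.24 ] [0.0003 0.032  0.001 ]
0.2 [-0.784 -0.005  0.509] [0.0002 0.072  0.001 ]
0.16 [-1.134 -0.005  0.792] [0.0002 0.112  0.001 ]
0.12 [-1.473 -0.005  1.089] [0.0002 0.152  0.001 ]
0.08 [-1.8   -0.006  1.4  ] [0.0002 0.192  0.001 ]
0.04 [-2.114 -0.006  1.723] [2.00e-04 2.32e-01 1.00e-03]
0.0 [-2.415 -0.007  2.059] [1.00e-04 2.72e-01 1.00e-03]
```

Request:
send_rows(
  rows=[
    [[-0.12,0,0.03,0,0,0],[-0.27,0,0.14,0,0.016,0],[-0.42,0,0.24,0,0.032,0],[-0.6,0,0.37,0,0.052,0],[-0.78,0,0.51,0,0.072,0],[-0.96,0,0.65,0,0.092,0],[-1.13,0,0.79,0,0.112,0],[-1.3,0,0.94,0,0.132,0],[-1.47,0,1.09,0,0.152,0],[-1.47,0,1.09,0,0.152,0]],
  ],
)

```text
clock: 14.75
eef_pos: [556.2, 196.0, 111.2]
tool_rot: [3.139, 0.122, -3.046]
force: [2.7, -1.0, 0.9]
width: 44.8
gripper_force: 64.9
```

```bash
python3 -c "
from h import *
for i in range(2):
  n=nose();print(n);ctrl.get_image('top')
"
```

```text
{'nose': array([-60.59,  -0.86,  10.53]), 'rv': array([ 0.0022, -0.1215,  0.0009]), 'F': array([ 2.6, -1.3,  0.9]), 'M': array([-0.12, -0.4 ,  0.01]), 'g': (44.8, 64.9), 't': 14.75}
{'nose': array([-60.7 ,  -0.91,  10.61]), 'rv': array([ 0.0019, -0.1221,  0.0015]), 'F': array([ 3.7, -0.6, -1.4]), 'M': array([-0.09, -0.55,  0.06]), 'g': (45.1, 64.8), 't': 14.8}
```

```bash
python3 -c "
from h import *
p,r=target([-61.6,-.85,10.4],.12,.001);T=np.eye(4);T[:3,:3]=r;T[:3,3]=p
for th in(.08,.04,.0):print(th,*delta(*target([-61.2,-.85,10.4],th,0),T))
print(delta(*target([-61.2,-.85,9.4],0,0),T))
"
```

```text
0.08 [-0.41  -0.006  0.262] [0.0001 0.04   0.001 ]
0.04 [-0.769 -0.006  0.534] [0.0001 0.08   0.001 ]
0.0 [-1.118 -0.006  0.82 ] [1.0e-04 1.2e-01 1.0e-03]
(array([-1.106, -0.006,  0.92 ]), array([1.0e-04, 1.2e-01, 1.0e-03]))
```

Request:
send_rows(
  rows=[
    [[-0.2,0,0.13,0,0.02,0],[-0.41,0,0.26,0,0.04,0],[-0.59,0,0.4,0,0.06,0],[-0.77,0,0.53,0,0.08,0],[-0.95,0,0.68,0,0.1,0],[-1.12,0,0.82,0,0.12,0],[-1.11,0,0.88,0,0.12,0],[-1.11,0,0.88,0,0.12,0]],
  ],
)

```text
clock: 15.65
eef_pos: [568.0, 197.5, 104.4]
tool_rot: [3.14, 0.002, -3.044]
force: [2.7, 1.0, 5.2]
width: 44.8
gripper_force: 65.5
```

```bash
python3 -c "
from h import *
for i in range(2):
  n=nose();print(n,tcp()[2,3]);ctrl.get_image('top')
"
```

```text
{'nose': array([-60.44,  -0.72,  10.52]), 'rv': array([ 0.0012, -0.0016,  0.0022]), 'F': array([2.8, 0.7, 5.2]), 'M': array([-0.33, -0.4 ,  0.06]), 'g': (44.8, 65.5), 't': 15.65} 104.41913625650717
{'nose': array([-60.44,  -0.72,  10.52]), 'rv': array([ 0.0012, -0.0017,  0.0023]), 'F': array([ 4. , -0.8,  5.8]), 'M': array([-0.28, -0.45,  0.04]), 'g': (45.0, 65.5), 't': 15.7} 104.4329711948384
```

Request:
send_rows(
  rows=[
    [[0,0,0.1,0,0,0],[0,0,0.3,0,0,0],[0,0,0.4,0,0,0],[0,0,0.4,0,0,0],[0,0,0.4,0,0,0]],
  ],
)

```text
clock: 16.25
eef_pos: [567.9, 197.7, 104.2]
tool_rot: [-3.141, 0.004, -3.045]
force: [-3.5, -4.5, 34.0]
width: 45.2
gripper_force: 69.1
```

```bash
python3 -c "
from h import *
n=nose();print(n,tcp()[2,3])
"
```

```text
{'nose': array([-60.24,  -0.68,  10.15]), 'rv': array([-0.0008, -0.0037,  0.0019]), 'F': array([-3.9, -4.1, 34. ]), 'M': array([-1.33,  1.23, -0.11]), 'g': (45.2, 69.1), 't': 16.25} 104.18673581489097
```

Request:
send_rows(
  rows=[
    [[0,0,-0.2,0,0,0],[0,0,-0.3,0,0,0],[0,0,-0.4,0,0,0],[0,0,-0.4,0,0,0],[0,0,-0.4,0,0,0]],
  ],
  grip=70,
)

```text
clock: 16.75
eef_pos: [566.9, 197.2, 103.0]
tool_rot: [3.141, -0.001, -3.044]
force: [-0.1, 0.6, -0.9]
width: 61.7
gripper_force: 0.0
```

Request:
send_rows(
  rows=[
    [[0,0,-2,0,0,0],[0,0,-5,0,0,0],[0,0,-9,0,0,0],[0,0,-13,0,0,0],[0,0,-14,0,0,0],[0,0,-14,0,0,0],[0,0,-14,0,0,0]],
  ],
)

```text
clock: 17.45
eef_pos: [566.7, 196.4, 242.3]
tool_rot: [3.142, -0.001, -3.045]
force: [-0.6, 0.7, -0.7]
width: 61.5
gripper_force: 0.0
```

```bash
python3 -c "
from h import *
print(dock())
T=tcp();m=ctrl.get_image('wrist');E=T@m['mount'];s=ctrl.get_image('scene')
cv2.imwrite('pics/i.png',np.hstack([m['pixels'],cv2.resize(s['pixels'][180:260,170:290],(256,384))])[:,:,::-1])
for x,y,z in((-45,-23,58),(-45,23,58),(60,23,58),(60,-23,58)): print(np.array(proj(m,E,O+RD@np.array([x-5,y-.8,z+6]))).round(1))
for a in(-.15,0,.15):print('knob',a,np.array(proj(m,E,O+RD@np.array([0,95-62*np.sin(a),42+62*np.cos(a)]))).round(1))
"
```

```text
(array([  0.5,  -1.6, 242.3]), array([ 3.1415e+00, -1.4000e-03, -3.0445e+00]), array([-0.5,  0.8, -0.7]), 61.5, 17.45)
[220.8 123.2]
[284.8 123.2]
[281.  255.2]
[224.1 255.2]
knob -0.15 [414.1 207.2]
knob 0 [400.4 207.6]
knob 0.15 [385.7 207.2]
```

View pics/i.png

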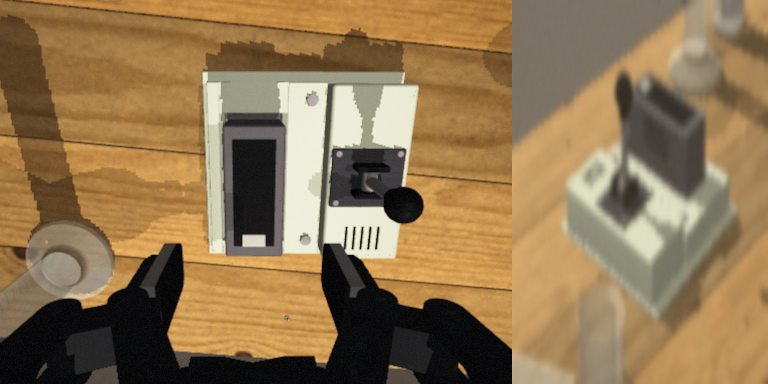

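The pack's top face matches the seated, flat prediction (corners about (222,123) to (283,255)), and the knob at (404,205) is still upright. Next I throw the lever.

Request:
send_rows(
  rows=[
    [[0,5,0,0,0,0],[0,9.85,0,0,0,0],[0,9.85,0,0,0,0],[0,9.85,0,0,0,0],[0,9.85,0,0,0,0]],
  ],
  grip=150,
)

```text
clock: 18.05
eef_pos: [557.7, 293.6, 242.3]
tool_rot: [-3.14, -0.001, -3.045]
force: [0.1, 1.0, -0.7]
width: 35.4
gripper_force: 0.0
```

Request:
send_rows(
  rows=[
    [[0,0,1,0,0,0],[0,0,1,0,0,0],[0,0,1,0,0,0]],
  ],
)

```text
clock: 18.35
eef_pos: [557.8, 293.9, 233.1]
tool_rot: [3.141, -0.0, -3.046]
force: [0.1, -0.1, 0.4]
width: 35.4
gripper_force: 0.0
```

```bash
python3 -c "
from h import *
print(dock())"
```

```text
(array([  1. ,  96.3, 233.1]), array([ 3.1413e+00, -5.0000e-04, -3.0457e+00]), array([ 0.1, -0.1,  0.4]), 35.4, 18.35)
```

Request:
send_rows(
  rows=[
    [[0,0.1,3,0,0,0],[0,0.1,5,0,0,0],[0,0.1,6.5,0,0,0],[0,0.1,8,0,0,0],[0,0.1,8.5,0,0,0],[0,0.1,8.5,0,0,0]],
  ],
)

```text
clock: 18.95
eef_pos: [557.5, 296.2, 148.2]
tool_rot: [3.141, -0.0, -3.044]
force: [0.1, 0.5, -0.5]
width: 35.2
gripper_force: 0.0
```

Request:
send_rows(
  rows=[
    [[0,-0.5,0,0,0,0],[0,-1,0,0,0,0],[0,-1.5,0,0,0,0],[0,-2,0,0,0,0],[0,-2.5,0,0,0,0],[0,-3,0,0,0,0],[0,-3.5,0,0,0,0],[0,-3.7,0,0,0,0],[0,-3.7,0,0,0,0]],
  ],
)

```text
clock: 19.85
eef_pos: [561.1, 259.3, 148.6]
tool_rot: [3.14, 0.0, -3.044]
force: [0.2, 3.1, -0.2]
width: 34.9
gripper_force: 1.3
```

```bash
python3 -c "
from h import *
print(dock())"
```

```text
(array([  0.9,  61.5, 148.6]), array([ 3.1402e+00,  2.0000e-04, -3.0445e+00]), array([ 0.5,  3.1, -0.2]), 34.9, 19.85)
```

Request:
send_rows(
  rows=[
    [[0,-0.2,0,0,0,0],[0,-0.4,0,0,0,0],[0,-0.6,0,0,0,0],[0,-0.6,0,0,0,0]],
  ],
)

```text
clock: 20.25
eef_pos: [561.2, 257.4, 149.4]
tool_rot: [3.133, 0.002, -3.042]
force: [-0.6, 10.6, -0.8]
width: 35.2
gripper_force: 4.1
```

```bash
python3 -c "
from h import *
print(dock())"
```

```text
(array([  0.8,  59.6, 149.4]), array([ 3.1332e+00,  1.8000e-03, -3.0422e+00]), array([ 0.4, 10.6, -0.8]), 35.2, 20.25)
```

Force has risen to 10.6 N, so the lever is on its stop. I'll centre off the knob and retract.

Request:
send_rows(
  rows=[
    [[0,0.4,0,0,0,0],[0,0.8,0,0,0,0],[0,0.95,0,0,0,0],[0,0.95,-3,0,0,0],[0,0.95,-7,0,0,0],[0,0.95,-10,0,0,0],[0,0.95,-10,0,0,0],[0,0.95,-10,0,0,0],[0,0.95,-10,0,0,0]],
  ],
)

```text
clock: 21.15
eef_pos: [560.4, 261.4, 247.2]
tool_rot: [-3.14, -0.002, -3.045]
force: [-0.5, 0.1, 0.1]
width: 35.4
gripper_force: 0.0
```

```bash
python3 -c "
from h import *
print(dock())
T=tcp();m=ctrl.get_image('wrist');E=T@m['mount'];s=ctrl.get_image('scene')
cv2.imwrite('pics/j.png',np.hstack([m['pixels'],cv2.resize(s['pixels'][180:260,170:290],(256,384))])[:,:,::-1])
for x,y,z in((-45,-23,58),(-45,23,58),(60,23,58),(60,-23,58)): print(np.array(proj(m,E,O+RD@np.array([x-5,y-.8,z+6]))).round(1))
for a in(.35,.42,.5):print('knob',a,np.array(proj(m,E,O+RD@np.array([0,95-62*np.sin(a),42+62*np.cos(a)]))).round(1))
"
```

```text
(array([  0.5,  63.6, 247.2]), array([-3.1403e+00, -1.8000e-03, -3.0451e+00]), array([-0.5,  0.2,  0.1]), 35.4, 21.15)
[132.6 122.6]
[195.4 122.7]
[201.5 252.5]
[145.5 252.4]
knob 0.35 [266.9 203.3]
knob 0.42 [260.8 202.5]
knob 0.5 [254.3 201.5]
```

View pics/j.png

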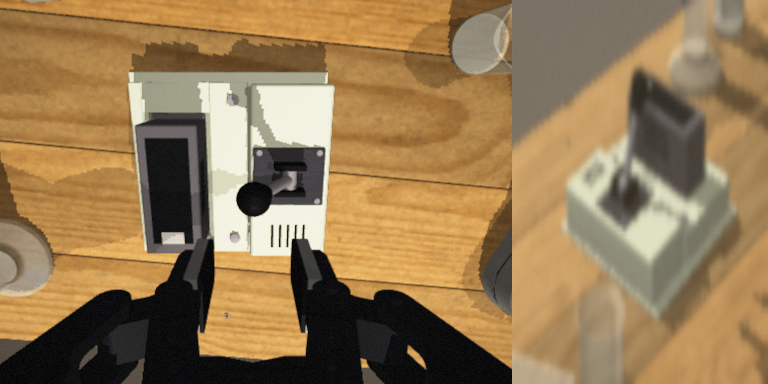

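The knob is at (254,199), which matches the +0.5 stop. The pack is flat in place and the arm is clear of everything.

```bash
python3 -c "
from h import *
print(ctrl.finish_job())"
```

```text
the job is handed in; nothing more can be done
None
```

The job is handed in: I set the lever at centre off, seated the pack flat and home, then threw the lever to its battery-side stop, with nothing else on the bench moved as far as the pictures show. The hand-in returned no verdict.

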